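# Set and hold the angle gauge on the rocker block

## Task

Slide the wooden rocker block along the bench, without lifting it, until its red dot lies under the tip of the stand's needle. Then pick up the angle gauge by its blue tab, stand its foot on the block's black rubber hump and rock it there until the swinging red pointer settles on the green mark. Finish while still gripping the gauge in that position with its foot pressed on the hump and the dot still under the needle; leave the other things on the bench where they are.

Things in the scene. Friction and masses are not known exactly. Their poses are not given: they have to be found in the camera images.
- block: rocker block, loose, 0.7 to 1.1 kg: wooden bar 50 wide (its x), 170 long (its y), 28 high, flat on the bench; origin: centre of its underside, z up. A half-round black rubber hump, radius 28, axis along the block's x, 30 above the bench, 48 wide, lies 45 from the middle towards +y; a red dot is near the -y end. Grip it across its 50 width
- dot (a point): centre of the red dot (12 across, in a 20 mm white ring) on the wood's top face, 28 above the bench, 70 from the block's middle towards its -y end
- hump_top (a point): crown of the block's black rubber hump, mid-width, 58 above the bench; axes as the block's
- stand: fixed retort stand holding the needle; origin on the bench directly under the needle tip. Beyond the needle, towards the stand's +x (away from the robot): rod 12 across, 314 high, 150 away; iron base 110 x 160 x 14, from 105 to 215 away; a bar 135 above the bench runs from the rod to the needle
- needle_tip (a point): lower tip of the fixed, vertical brass needle (8 across), 40 above the bench, 12 above the block's wood when that is under it. The hump is taller than that and does not pass below the tip
- gauge: angle gauge, loose, 0.25 kg, standing on the bench at the start: black foot 50 (x) by 100 (y) by 8, flat below; upright plate 6 thick, 140 wide (y), up to 124 high, white dial on its +x face; blue grip tab on top. Origin: centre of the foot's underside, z up through the tab, x out of the dial
- gauge_grip (a point): centre of the gauge's blue grip tab (12 thick along the gauge's x, 30 wide along its y, from 122 to 164 above the foot's underside; this point is 144 above it)
- gauge_foot (a point): centre of the underside of the gauge's foot; axes as the gauge's
- pointer (a joint): angle (rad) of the red pointer, a free pendulum pivoted on the dial 102 above the foot's underside; it settles plumb in about a second. 0 with the gauge upright; positive when it points to the gauge's +y, which happens when the gauge's top leans towards its own +y. Its value is the gauge's lean
- bezel (a joint): angle (rad), in the same sense as the pointer's, at which the green mark is set on the dial; stiff, differs every time (0.14 to 0.36), stays where it is set
- pointer_tip (a point): tip of the red pointer, 72 from the pivot
- band (a point): centre of the green mark (8 wide, 16 long) on the dial, 72 from the pivot
- bowl: bystander: wide clear glass bowl, 130 across, 60 high; origin at the centre of its underside
- reagent: bystander: amber reagent bottle, 64 across, 150 high; origin at the centre of its underside
- beaker: bystander: clear glass beaker, 66 across, 85 high; origin at the centre of its underside
- weight: bystander: brass knobbed weight, 36 across, 36 high; origin at the centre of its underside
- stopper: bystander: black rubber stopper, 34 across, 30 high; origin at the centre of its underside
- driver: bystander: screwdriver lying flat; origin at the middle of the tool

How it is judged:
By the outcome, as a careful person would: the job done as asked, in the order asked, and still so for the second after the job is handed in, while the arm keeps its last pose, push and grip.
It also fails if it takes over 64 s, if anything falls off the work surface, if the arm or the gripper's body presses on something with over 40 N, if the wrist force passes 120 N, or if a joint passes its speed limit or range.

## Robot

A 7-joint arm with a two-finger parallel gripper is mounted at the origin on the work surface. World frame = base frame: x ahead of the robot, y to its left, z up, the work surface at z = 0. Lengths are in mm, angles in rad, forces in N, time in s.
With the tool pointing down it reaches from about 400 to 875 mm from the base axis. Payload 6.5 kg.
Tool frame: the origin (TCP) lies midway between the tips of the shut fingers; the grasp point (between the pads) lies 19 mm behind it (robot.hold_point_z is the distance from the TCP to the grasp point, in mm); y points along the fingers, z is the direction in which the jaws open and shut, and the axes are right-handed (so a half turn about y gives the same grasp; the last joint's range is limited). The gripper opens to 85 mm and grips with 20 to 120 N. Pads are 22 mm wide; open, the fingers measure 114 mm over their backs; the gripper's body (76 mm by 85 mm) begins 54 mm behind the grasp point. The pads swing forward as they close: fully open they stand 13 mm farther back than shut.
Start: joints at [-1.228, 0.536, -0.004, 1.538, 0.003, 1.067, -0.071], TCP at [258.375, 596.433, 231.29] pointing down, gripper open.
Joint ranges: [-2.7, 2.7], [-0.37, 2.16], [-1.27, 1.26], [0.24, 2.4], [-1.31, 4.45], [0.19, 1.91], [-2.76, 2.76]. Speed limits (rad/s): [2.39, 2.39, 3.14, 3.14, 3.14, 3.14, 3.14].

## Interface

Orientations are given as a rotation vector (axis times angle).
In Python, from workcell import robot gives the robot as it stands. The module is installed in compiled form; this text tells all that it offers.
- The arm moves only by the tool drive_tool, never from a script. Its argument "increments" is a list of rows, each a list of 2 entries, a list of its own where there are three numbers: the shift along the tool's x, y, z each as a share of 3 cm, from -1 to 1, then the turn, a rotation vector about the tool's x, y, z each as a share of 6 degrees, from -1 to 1. A call has exactly 8 rows; each row shifts and turns the commanded pose from where the row before left it, along the tool's axes as they then stand; what a row does not reach is not made up. A row lasts 1/12 s, in which the tool goes at most 41.7 mm and 7.16 degrees, less where a joint would pass 70% of its speed; a pose out of reach is approached as far as the arm can. A call with a number of a shift or a turn outside -1 to 1 is refused whole. A call with a gripper value outside its range is refused whole. "hand" is the opening, from 0 (shut) to 1 (fully open), set as the call begins (left out, the last holds). The fingers move at their own pace and stop on an object; "newtons" is the grip in N (left out, the last holds). Time passes only in rows, so rows that do not move let the fingers close, or fill a call up. It gives the time, the measured TCP pose, the force and the opening at its end, in the units of the state.
- robot.get_obs(): the state, without advancing time (a new reading comes with each control period).
- robot.get_image(name): name is "side" or "top"; returns a dict with "image" (384x512x3 uint8, blue, green, red), "z_map" (384x512 float32, mm along the optical axis (not along the pixel's ray), 0 where there is no reading), "fovy" (degrees; the focal length in pixels is half the picture's height over the tangent of half this angle, whatever the lens; pixels are square), "cx", "cy" (the principal point, pixels), "distortion" ([k1, k2, p1, p2, k3] as OpenCV has them; the pictures are not rectified), "origin" and "rotation" of the camera in the world. Camera axes: x right, y up, looking along -z (the intrinsics and any distortion apply to the point x, -y, -z); pixel columns grow to the right and rows downward; lengths in mm; the calibration is good to about 2 mm. A picture is of the moment at which its call begins.
- robot.sign_off(): hands the job in, once; it reports no verdict.
The state is a dict: "time_s": time; "joint_positions": joint angles; "qd": joint speeds; "effort": joint torques, N m; "ee_pos": TCP position; "tool_rot": TCP orientation; "force": force on the tool from outside, world axes, zero at the start; "wrist_torque": the same for the moment, N m; "grip_width": opening from 0.0 (shut) to 1.0 (fully open).
Only numpy, scipy, OpenCV 4.12 (cv2) and the standard library are available. Lean on these libraries where they do the work, as an engineer would, in place of code of your own. Each camera call takes 0.05 s, during which the arm holds its last target. There are 200 camera calls.

## Working session

There is one attempt and no reset: what is moved stays moved. The work goes in short steps, Python scripts to look and compute and a tool call to move; the robot and the scene stay as the last step left them, time stands still between calls to the robot, and variables do not carry over. Pictures are saved under pics/ and viewed, about 8 in all and at most 12, crops included, and the job is handed in when it is done.

Besides the shell and the picture viewer there is one more tool, called after "Request:" by a JSON object that holds its "op" and its "data". drive_tool: Moves the arm, as the interface text tells. Shift numbers are shares of 3 cm and turn numbers shares of 6 degrees, none past 1 either way. Its arguments: {"type":"object","properties":{"increments":{"type":"array","items":{"type":"array"}},"hand":{"type":"number"},"newtons":{"type":"number"}},"required":["increments"]}

```bash
mkdir -p pics; cat > h.py <<'E'
import numpy as np, cv2
from scipy.spatial.transform import Rotation as R
from workcell import robot
def cap(n,f=None):
    d=robot.get_image(n); d['n']=n
    if f: cv2.imwrite('pics/'+f,d['image'])
    return d
def K(d):
    f=d['image'].shape[0]/2/np.tan(np.radians(d['fovy'])/2)
    return np.array([[f,0,d['cx']],[0,f,d['cy']],[0,0,1.]])
def rot(d):
    r=np.array(d['rotation'],float)
    return r if r.shape==(3,3) else R.from_rotvec(r).as_matrix()
def rays(d,px):
    u=cv2.undistortPoints(np.array(px,float).reshape(-1,1,2),K(d),np.array(d['distortion'],float)).reshape(-1,2)
    return np.c_[u[:,0],-u[:,1],-np.ones(len(u))]@rot(d).T
def onz(d,px,z):
    r=rays(d,px);o=np.array(d['origin'],float)
    return o+r*((z-o[2])/r[:,2])[:,None]
def deproj(d,px):
    px=np.array(px).reshape(-1,2).astype(int)
    z=d['z_map'][px[:,1],px[:,0]]
    return np.array(d['origin'])+rays(d,px)*z[:,None]
def proj(d,P):
    c=(np.array(P,float).reshape(-1,3)-np.array(d['origin']))@rot(d)
    c=c*[1,-1,-1]
    return cv2.projectPoints(c,np.zeros(3),np.zeros(3),K(d),np.array(d['distortion'],float))[0].reshape(-1,2)
E
python3 - <<'E'
from h import *
a=cap('side');b=cap('top')
for d in(a,b): print(d['origin'],d['rotation'],d['fovy'],d['distortion'],(d['z_map']>0).mean())
cv2.imwrite('pics/1.png',np.vstack([a['image'],b['image']])[:, :] if 0 else cv2.resize(a['image'],(784,588)))
cv2.imwrite('pics/2.png',cv2.resize(b['image'],(784,588)))
print(robot.get_obs(), robot.hold_point_z)
E
```

```text
[ 141.6950979  -953.66635471  855.17325317] [ 0.9434896  -0.19198566 -0.37286273] 46.574841765639896 [-0.08146321  0.          0.          0.          0.        ] 0.9961446126302084
[ 465.68448147   29.77400852 1418.43251987] [ 0.05900018 -0.07520067 -1.58689865] 44.227421253324906 [-0.15961699  0.          0.          0.          0.        ] 0.9960428873697916
{'time_s': 0.1, 'joint_positions': array([-1.22818108,  0.53709124, -0.00442013,  1.5387719 ,  0.00260216,
        1.06731391, -0.07119733]), 'qd': array([-1.32097839e-04, -1.83121658e-03, -1.10234799e-04, -2.68778293e-03,
        4.81284826e-05,  1.88008479e-03, -4.19660797e-04]), 'effort': array([ 2.39331494e-03, -5.84563494e+01,  1.05173942e+00, -2.59775555e+01,
        1.26249195e-02,  4.55341564e-03,  7.92644840e-06]), 'ee_pos': array([258.18612616, 595.89865227, 230.50128678]), 'tool_rot': array([-1.54848287,  0.32085363, -0.32054708]), 'force': array([-0.0009182 , -0.19150105,  0.14385598]), 'wrist_torque': array([ 0.03798674, -0.00760147,  0.05134464]), 'grip_width': 0.9994998389544375} 18.700000000000003
```

View pics/1.png

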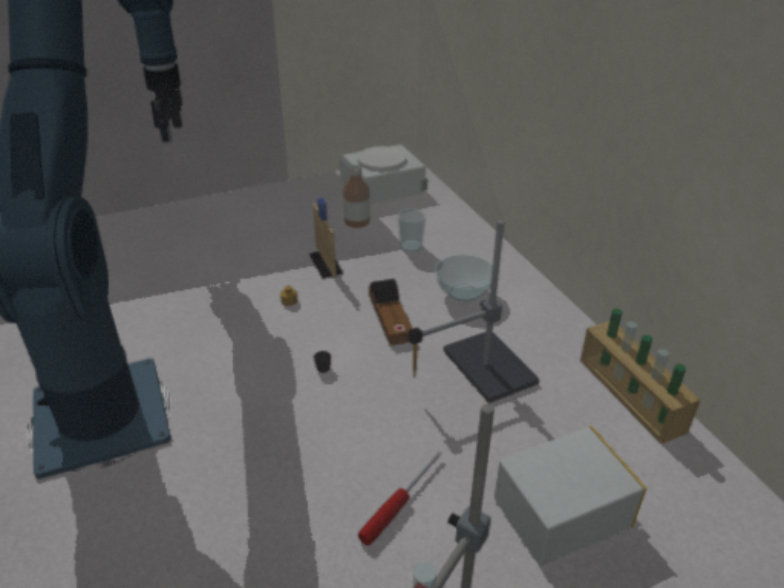

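View pics/2.png

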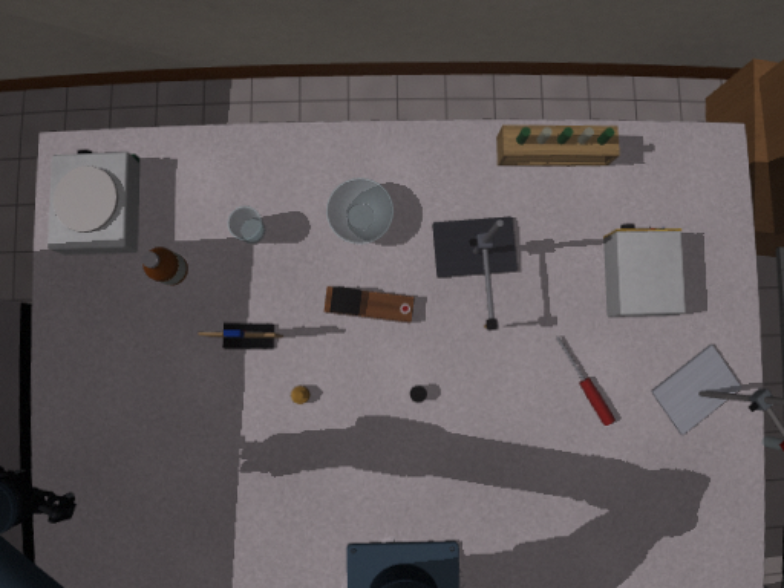

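The side view shows the needle tip at about (415,376), the dot at (399,329), and the gauge with its wooden back towards us at (325,250). The top view shows the dot at (405,309), the hump at (345,300), the gauge tab at (233,334) and the needle clamp at (491,324). All of these are in the 784-wide enlargement.

```bash
cat > m.py <<'E'
from h import *
def blob(d,f,box,s=1):
    hsv=cv2.cvtColor(d['image'],cv2.COLOR_BGR2HSV)
    m=f(hsv.astype(int)).astype(np.uint8)
    k=np.zeros_like(m);x0,y0,x1,y1=box;k[y0:y1,x0:x1]=1;m*=k
    ys,xs=np.nonzero(m); return np.c_[xs,ys]
red=lambda h:((h[...,0]<8)|(h[...,0]>172))&(h[...,1]>110)&(h[...,2]>70)
wood=lambda h:(h[...,0]<20)&(h[...,1]>80)&(h[...,2]>50)
blue=lambda h:(abs(h[...,0]-115)<12)&(h[...,1]>110)&(h[...,2]>40)
black=lambda h:(h[...,2]<45)
E
python3 - <<'E'
from m import *
s=784/512
a=cap('side');b=cap('top')
B=lambda *v:[int(i/s) for i in v]
p=blob(b,red,B(390,295,420,322));print('red top',len(p),p.mean(0),onz(b,[p.mean(0)],28))
p=blob(a,red,B(385,315,415,345));print('red side',len(p),p.mean(0) if len(p) else 0,onz(a,[p.mean(0)],28) if len(p) else 0)
p=blob(b,lambda h:wood(h)|(h[...,2]<45),B(315,275,425,330));r=cv2.minAreaRect(p.astype(np.float32));print('block',len(p),r)
w=onz(b,cv2.boxPoints(r),28);print(w.round(1))
for n,f,bx in(('hump',black,B(320,280,370,320)),('foot',black,B(205,310,285,360)),('tab',blue,B(205,310,285,360))):
    p=blob(b,f,bx);r=cv2.minAreaRect(p.astype(np.float32));z={'hump':50,'foot':8,'tab':164}[n]
    print(n,len(p),onz(b,[p.mean(0)],z).round(1),onz(b,cv2.boxPoints(r),z).round(1).tolist())
p=blob(a,blue,B(300,190,340,230));print('tabside',len(p),onz(a,[p.mean(0)],144), deproj(a,p).mean(0))
p=blob(b,black,B(480,312,502,332));print('clamp',len(p),onz(b,[p.mean(0)],140),np.median(deproj(b,p),0))
h=cv2.cvtColor(a['image'],cv2.COLOR_BGR2HSV)
print(h[215:252,264:278,1]); 
for z in(40,):print(onz(a,[[271,245]],z))
c=np.hstack([cv2.resize(a['image'][200:265,215:300],None,fx=5,fy=5),cv2.resize(b['image'][170:235,125:210],None,fx=4,fy=5)]);cv2.imwrite('pics/3.png',c)
E
```

```text
red top 10 [264.2 201. ] [[563.65974576 -10.99942548  28.        ]]
red side 4 [260.5 213.5] [[563.25508892 -13.68455496  28.        ]]
block 896 ((240.68463134765625, 198.02310180664062), (57.18000793457031, 16.99275779724121), 7.125016689300537)
[[560.6 145.3  28. ]
 [610.5 138.6  28. ]
 [586.6 -28.9  28. ]
 [536.9 -21.7  28. ]]
hump 320 [[578.2 101.2  50. ]] [[557.9, 132.3, 50.0], [606.6, 125.7, 50.0], [598.7, 70.3, 50.0], [550.1, 77.0, 50.0]]
foot 415 [[514.4 296.3   8. ]] [[540.8, 347.3, 8.0], [539.3, 247.1, 8.0], [491.4, 247.4, 8.0], [492.7, 347.3, 8.0]]
tab 55 [[516.2 295.9 164. ]] [[521.7, 309.4, 164.0], [521.4, 282.4, 164.0], [510.7, 282.4, 164.0], [511.1, 309.5, 164.0]]
tabside 5 [[524.60623662 321.17030069 144.        ]] [514.51999536 287.59037844 162.73212634]
clamp 40 [[ 524.82978438 -160.98758669  140.        ]] [ 524.22314989 -160.63664586  145.51402003]
[[ 71 123 118  86  66  27   0  13  19  22   0   0   2   2]
 [113 125 107  44   7  13  23   8   7  20  17   4   6  11]
 [100 113  99  32  21  34   7   7   7   7  23  15  11  13]
 [107 107  64  27   8   8  39  13  20  14
[... 1311 characters left out ...]
  4]
 [  6   2   4   4   6  20  92  63  15   6   6   4   4   6]
 [  6   4   4   2   6  24  65  48  10   2   4   4   6   4]
 [  4   4   6   2   4  15  56  32  10   5   4   4   6   2]
 [  4   4   4   5   2  17  51  22   8   4   4   4   4   4]
 [  4   4   4   4   2  17  41  18   4   4   6   5   6   4]
 [  2   2   7   6   4   8  25  10   2   6   6   6   5   5]
 [  4   4   4   6   2   6   4   6   4   6   2   6   7   4]
 [  4   6   6   6   4   2   6   4   6   2   4   2   2   4]
 [  0   4   6   4   4   6   5   4   4   4   2   4   4   2]
 [  7   4   2   6   4   6   4   4   4   4   2   6   6   4]
 [  4   2   6   4   4   4   0   6   6   6   2   4   5   2]]
[[ 528.71074336 -161.20375768   40.        ]]
```

View pics/3.png

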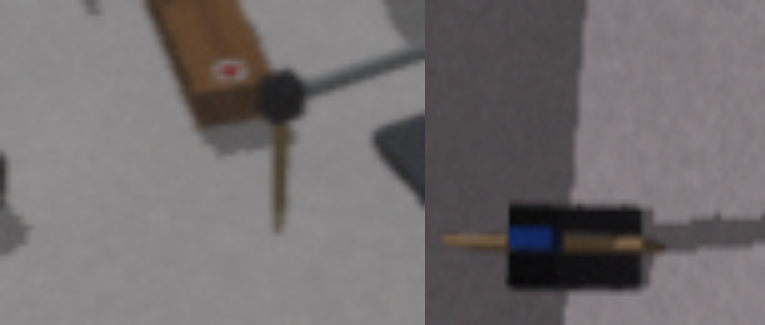

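```bash
cat >> h.py <<'E'
def pose():
    o=robot.get_obs(); return o, np.array(o['ee_pos']), R.from_rotvec(o['tool_rot'])
def down(yaw):  # tool y down, tool z at world heading yaw
    z=np.array([np.cos(yaw),np.sin(yaw),0]);y=np.array([0,0,-1.]);return R.from_matrix(np.c_[np.cross(y,z),y,z])
def plan(p,Rt,n,p0=None,R0=None):
    o,pc,Rc=pose(); p0=pc if p0 is None else p0; R0=Rc if R0 is None else R0
    w=(R0.inv()*Rt).as_rotvec()/n; S=R.from_rotvec(w).as_matrix()
    M=sum(np.linalg.matrix_power(S,k) for k in range(n))
    t=np.linalg.solve(M,R0.inv().apply(np.array(p)-p0))
    print('rows',n,'shift',(t/30).round(3),'turn',(w/np.radians(6)).round(3))
E
python3 - <<'E'
from h import *
o,p,r=pose();print(r.as_matrix().round(3))
yd=np.array([.1405,.990]);g=np.array([573.5,58.])+5*yd
ya=np.arctan2(-.1405,.99)
for y in(ya,ya+np.pi):
    plan([*g,230],down(y),24);
E
```

```text
[[ 0.918 -0.     0.397]
 [-0.397 -0.001  0.918]
 [ 0.    -1.    -0.001]]
rows 24 shift [ 0.925  0.001 -0.002] turn [0.    0.518 0.   ]
rows 24 shift [ 0.062  0.002 -0.993] turn [ 0.    -0.732 -0.   ]
```

Request:
{"op": "drive_tool", "data": {"increments": [[[0.925, 0, 0], [0, 0.518, 0]], [[0.925, 0, 0], [0, 0.518, 0]], [[0.925, 0, 0], [0, 0.518, 0]], [[0.925, 0, 0], [0, 0.518, 0]], [[0.925, 0, 0], [0, 0.518, 0]], [[0.925, 0, 0], [0, 0.518, 0]], [[0.925, 0, 0], [0, 0.518, 0]], [[0.925, 0, 0], [0, 0.518, 0]]], "hand": 1}}

```text
time_s: 0.87
ee_pos: [441.3, 471.4, 231.1]
tool_rot: [-1.468, 0.66, -0.66]
force: [0.5, 0.2, -0.7]
grip_width: 1.001
```

Request:
{"op": "drive_tool", "data": {"increments": [[[0.925, 0, 0], [0, 0.518, 0]], [[0.925, 0, 0], [0, 0.518, 0]], [[0.925, 0, 0], [0, 0.518, 0]], [[0.925, 0, 0], [0, 0.518, 0]], [[0.925, 0, 0], [0, 0.518, 0]], [[0.925, 0, 0], [0, 0.518, 0]], [[0.925, 0, 0], [0, 0.518, 0]], [[0.925, 0, 0], [0, 0.518, 0]]]}}

```text
time_s: 1.53
ee_pos: [553.8, 281.9, 231.1]
tool_rot: [-1.333, 0.992, -0.992]
force: [0.6, 0.1, 0.2]
grip_width: 1.0
```

Request:
{"op": "drive_tool", "data": {"increments": [[[0.925, 0, 0], [0, 0.518, 0]], [[0.925, 0, 0], [0, 0.518, 0]], [[0.925, 0, 0], [0, 0.518, 0]], [[0.925, 0, 0], [0, 0.518, 0]], [[0.925, 0, 0], [0, 0.518, 0]], [[0.925, 0, 0], [0, 0.518, 0]], [[0.925, 0, 0], [0, 0.518, 0]], [[0.925, 0, 0], [0, 0.518, 0]]]}}

```text
time_s: 2.2
ee_pos: [576.2, 62.7, 231.2]
tool_rot: [-1.138, 1.313, -1.314]
force: [-0.4, -0.4, -0.2]
grip_width: 0.996
```

Request:
{"op": "drive_tool", "data": {"increments": [[[0, 0.9, 0], [0, 0, 0]], [[0, 0.9, 0], [0, 0, 0]], [[0, 0.9, 0], [0, 0, 0]], [[0, 0.9, 0], [0, 0, 0]], [[0, 0, 0], [0, 0, 0]], [[0, 0, 0], [0, 0, 0]], [[0, 0, 0], [0, 0, 0]], [[0, 0, 0], [0, 0, 0]]]}}

```text
time_s: 2.87
ee_pos: [577.6, 64.2, 125.2]
tool_rot: [-1.137, 1.31, -1.312]
force: [1.1, 0.1, -0.5]
grip_width: 0.998
```

```bash
python3 - <<'E'
from h import *
o,p,r=pose();print(p,r.as_matrix().round(3),o['joint_positions'].round(2),o['time_s'],o['force'])
yd=np.array([.1405,.990]);g=np.array([573.5,58.])+5*yd
plan([*g,3],down(np.arctan2(-.1405,.99)),8)
d=cap('top')
cv2.imwrite('pics/4.png',cv2.resize(d['image'][150:260,180:340],None,fx=5,fy=5))
E
```

```text
[577.62877885  64.17994524 125.21849489] [[-0.139  0.003  0.99 ]
 [-0.99   0.001 -0.139]
 [-0.001 -1.     0.003]] [-0.46  0.58  0.37  1.83 -0.28  0.79 -0.09] 2.8667 [ 1.05491872  0.13145565 -0.49886266]
rows 8 shift [ 0.007  0.509 -0.014] turn [-0.004  0.001 -0.001]
```

View pics/4.png

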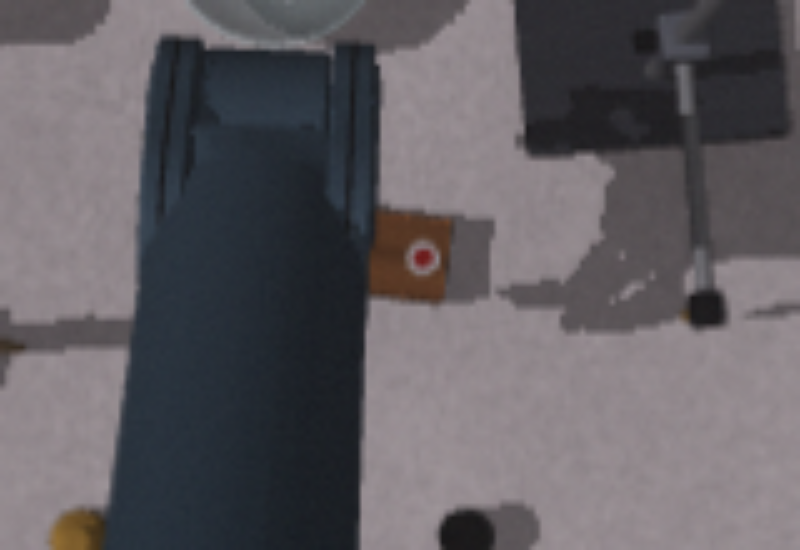

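Request:
{"op": "drive_tool", "data": {"increments": [[[0.007, 0.51, -0.014], [0, 0, 0]], [[0.007, 0.51, -0.014], [0, 0, 0]], [[0.007, 0.51, -0.014], [0, 0, 0]], [[0.007, 0.51, -0.014], [0, 0, 0]], [[0.007, 0.51, -0.014], [0, 0, 0]], [[0.007, 0.51, -0.014], [0, 0, 0]], [[0.007, 0.51, -0.014], [0, 0, 0]], [[0.007, 0.5, -0.014], [0, 0, 0]]]}}

```text
time_s: 3.58
ee_pos: [573.9, 63.2, 1.8]
tool_rot: [-1.138, 1.31, -1.312]
force: [-0.2, 1.2, -0.4]
grip_width: 0.998
```

Request:
{"op": "drive_tool", "data": {"increments": [[[0, 0, 0], [0, 0, 0]], [[0, 0, 0], [0, 0, 0]], [[0, 0, 0], [0, 0, 0]], [[0, 0, 0], [0, 0, 0]], [[0, 0, 0], [0, 0, 0]], [[0, 0, 0], [0, 0, 0]], [[0, 0, 0], [0, 0, 0]], [[0, 0, 0], [0, 0, 0]]], "hand": 0, "newtons": 50}}

```text
time_s: 4.25
ee_pos: [573.9, 63.0, 2.9]
tool_rot: [-1.137, 1.31, -1.312]
force: [-1.3, -0.6, 7.6]
grip_width: 0.577
```

```bash
python3 - <<'E'
from m import *
o,p,r=pose();print(p,r.as_matrix().round(3),o['time_s'],o['force'],o['grip_width'])
for n,b in(('top',(240,180,290,220)),('side',(245,195,270,225))):
    d=cap(n);q=blob(d,red,b);print(n,len(q),onz(d,[q.mean(0)],28) if len(q) else 0)
d=cap('side');h=cv2.cvtColor(d['image'],cv2.COLOR_BGR2HSV)[...,1].astype(float)
w=np.clip(h[226:244,266:276]-10,0,None);print((w*np.arange(266,276)).sum(1)/w.sum(1))
print(onz(d,[[269.9,246],[269.9,247]],40))
E
```

```text
[573.92912021  62.95229479   2.8517828 ] [[-0.139  0.003  0.99 ]
 [-0.99   0.    -0.139]
 [-0.001 -1.     0.002]] 4.25 [-1.32734871 -0.58119505  7.62313161] 0.577328635227235
top 3 [[562.70074497  -9.40679048  28.        ]]
side 2 [[562.30437211 -15.83865535  28.        ]]
[270.62195122 270.64583333 270.54693878 270.56939502 270.65107914
 270.54166667 270.5440613  270.50209205 270.43983402 270.37280702
 270.41772152 270.34024896 270.43243243 270.3940678  270.41284404
 270.48888889 270.47286822 270.35955056]
[[ 524.37693026 -163.58408369   40.        ]
 [ 522.7508451  -167.10695375   40.        ]]
```

Request:
{"op": "drive_tool", "data": {"increments": [[[0.32, 0, -0.036], [0, 0, 0]], [[0.32, 0, -0.036], [0, 0, 0]], [[0.32, 0, -0.036], [0, 0, 0]], [[0.32, 0, -0.036], [0, 0, 0]], [[0.32, 0, -0.036], [0, 0, 0]], [[0.32, 0, -0.036], [0, 0, 0]], [[0.32, 0, -0.036], [0, 0, 0]], [[0.32, 0, -0.036], [0, 0, 0]]]}}

```text
time_s: 5.07
ee_pos: [555.7, -8.8, 2.9]
tool_rot: [-1.135, 1.309, -1.309]
force: [1.6, 7.9, 5.3]
grip_width: 0.575
```

Request:
{"op": "drive_tool", "data": {"increments": [[[0.32, 0, -0.036], [0, 0, 0]], [[0.32, 0, -0.036], [0, 0, 0]], [[0.32, 0, -0.036], [0, 0, 0]], [[0.32, 0, -0.036], [0, 0, 0]], [[0.32, 0, -0.036], [0, 0, 0]], [[0.32, 0, -0.036], [0, 0, 0]], [[0.16, 0, -0.036], [0, 0, 0]], [[0, 0, -0.036], [0, 0, 0]]]}}

```text
time_s: 5.73
ee_pos: [538.9, -72.3, 2.9]
tool_rot: [-1.135, 1.308, -1.313]
force: [5.3, 1.1, 3.2]
grip_width: 0.575
```

```bash
python3 - <<'E'
from m import *
o,p,r=pose();print(p,r.as_matrix().round(3),o['time_s'],o['force'],o['grip_width'])
d=cap('side');c=d['image'][205:265,235:315];cv2.imwrite('pics/5a.png',c)
t=cap('top');u=t['image'][180:240,270:350]
cv2.imwrite('pics/5.png',cv2.resize(np.vstack([c,u]),None,fx=5,fy=5,interpolation=cv2.INTER_CUBIC))
for n,dd,b in(('top',t,(290,190,340,230)),('side',d,(245,215,300,260))):
    q=blob(dd,red,b);print(n,len(q),q.mean(0),onz(dd,[q.mean(0)],28) if len(q) else 0)
E
```

```text
[538.92215993 -72.26665553   2.90008776] [[-0.14   0.005  0.99 ]
 [-0.99   0.001 -0.14 ]
 [-0.002 -1.     0.005]] 5.7333 [5.29012686 1.14861079 3.21795861] 0.5752423283544262
top 0 [nan nan] 0
side 4 [268.5 245.5] [[ 527.35721201 -148.66212058   28.        ]]<stdin>:7: RuntimeWarning: Mean of empty slice.
  ret = um.true_divide(
```

View pics/5.png

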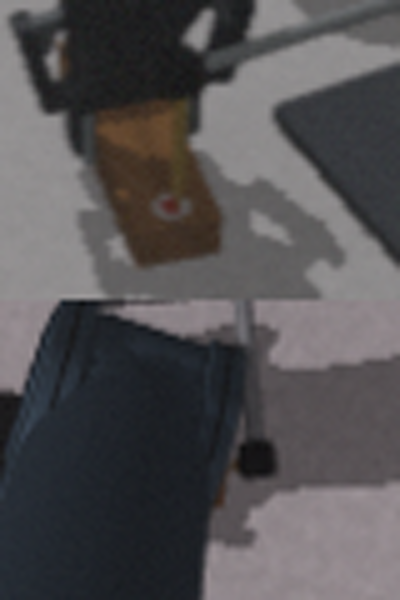

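Side crop: the dot is at about (268.8, 245.8) px in the full frame, and the needle tip is just above and right of it, still about 13 mm further in -y.

Request:
{"op": "drive_tool", "data": {"increments": [[[0.15, 0, -0.012], [0, 0, 0]], [[0.15, 0, -0.012], [0, 0, 0]], [[0.15, 0, -0.012], [0, 0, 0]], [[0, 0, 0], [0, 0, 0]], [[0, 0, 0], [0, 0, 0]], [[0, 0, 0], [0, 0, 0]], [[0, 0, 0], [0, 0, 0]], [[0, 0, 0], [0, 0, 0]]]}}

```text
time_s: 6.5
ee_pos: [535.6, -83.3, 2.8]
tool_rot: [-1.136, 1.309, -1.31]
force: [1.9, 6.7, 10.5]
grip_width: 0.569
```

```bash
python3 - <<'E'
from m import *
o,p,r=pose();print(p,o['time_s'],o['force'],o['grip_width'])
im=np.mean([cap('side')['image'].astype(float) for _ in range(4)],0);d=cap('side')
cv2.imwrite('pics/6.png',cv2.resize(im[215:270,245:300].astype(np.uint8),None,fx=10,fy=10,interpolation=cv2.INTER_CUBIC))
for y in(-161,-162,-163):print(y,proj(d,[[525,y,40],[525,y,28],[528,y,28]]).round(1).tolist())
h=cv2.cvtColor(im.astype(np.uint8),cv2.COLOR_BGR2HSV).astype(int)
q=blob({'image':im.astype(np.uint8)},red,(255,225,290,262));print(q.mean(0),len(q),onz(d,[q.mean(0)],28))
E
```

```text
[535.56786662 -83.25628388   2.82520118] 6.5 [ 1.93860453  6.66190447 10.48885574] 0.5689662052262632
-161 [[269.7, 245.3], [269.6, 248.6], [270.6, 248.3]]
-162 [[269.9, 245.6], [269.8, 248.9], [270.8, 248.6]]
-163 [[270.0, 245.8], [269.9, 249.1], [270.9, 248.8]]
[269.5 248.5] 4 [[ 524.91445222 -160.43120659   28.        ]]
```

View pics/6.png

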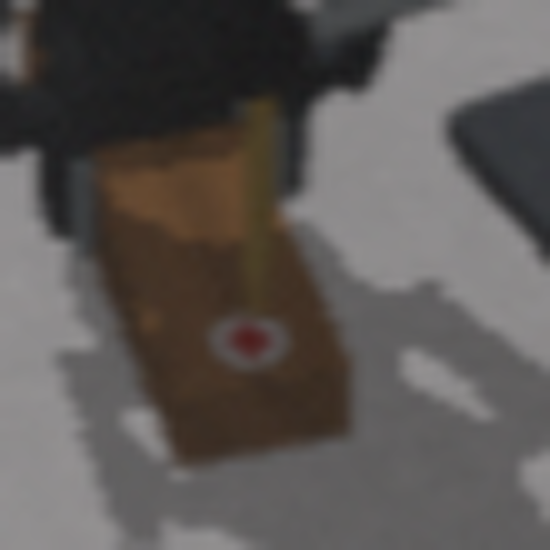

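Request:
{"op": "drive_tool", "data": {"increments": [[[0.04, 0, 0.04], [0, 0, 0]], [[0.03, 0, 0.04], [0, 0, 0]], [[0, 0, 0], [0, 0, 0]], [[0, 0, 0], [0, 0, 0]], [[0, 0, 0], [0, 0, 0]], [[0, 0, 0], [0, 0, 0]], [[0, 0, 0], [0, 0, 0]], [[0, 0, 0], [0, 0, 0]]]}}

```text
time_s: 7.42
ee_pos: [535.6, -83.4, 2.8]
tool_rot: [-1.138, 1.312, -1.305]
force: [-4.8, 12.8, 20.9]
grip_width: 0.573
```

```bash
cat > dot.py <<'E'
from m import *
def meas():
    L=[cap('side') for _ in range(6)];d=L[0]
    im=np.mean([x['image'].astype(float) for x in L],0)
    # dot: redness-weighted centroid; needle: yellowness centre line
    sub=im[238:260,258:284];w=np.clip(sub[...,2]-sub[...,1]*1.0,0,None)
    rd=np.clip(sub[...,2]-np.maximum(sub[...,1],0)-0, 0,None)*(sub[...,0]>0.8*sub[...,1])
    rd[rd<25]=0;ys,xs=np.mgrid[238:260,258:284]
    c=np.array([(rd*xs).sum(),(rd*ys).sum()])/rd.sum()
    return d,im,c,onz(d,[c],28)[0]
if __name__=='__main__':
    o,p,r=pose();print(p,o['time_s'],o['force'],o['grip_width'])
    d,im,c,w=meas();print(c,w)
    cv2.imwrite('pics/7.png',cv2.resize(im[225:265,250:290].astype(np.uint8),None,fx=14,fy=14,interpolation=cv2.INTER_CUBIC))
E
python3 dot.py
```

```text
[535.64917304 -83.35246615   2.82611798] 7.4167 [-4.83658107 12.82043916 20.89676159] 0.5725079167553234
[269.49105012 248.50775656] [ 524.87972616 -160.44916049   28.        ]
```

View pics/7.png

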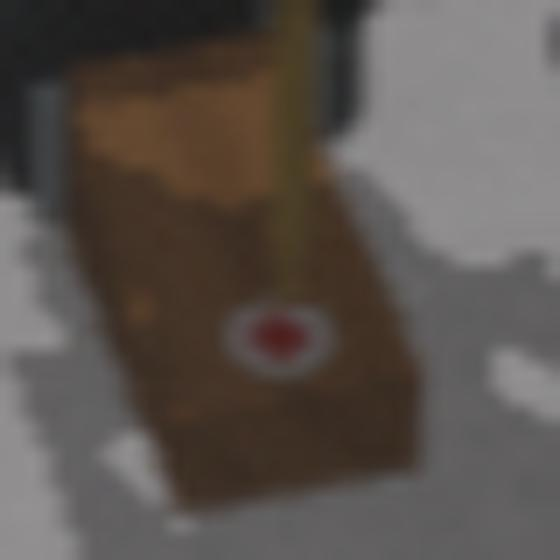

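Request:
{"op": "drive_tool", "data": {"increments": [[[0, -0.03, 0], [0, 0, 0]], [[0.02, 0, 0.02], [0, 0, 0]], [[0, 0, 0], [0, 0, 0]], [[0, 0, 0], [0, 0, 0]], [[0, 0, 0], [0, 0, 0]], [[0, 0, 0], [0, 0, 0]], [[0, 0, 0], [0, 0, 0]], [[0, 0, 0], [0, 0, 0]]]}}

```text
time_s: 8.38
ee_pos: [535.6, -85.5, 2.9]
tool_rot: [-1.14, 1.312, -1.306]
force: [-4.1, 9.0, 10.3]
grip_width: 0.578
```

```bash
python3 dot.py
```

```text
[535.60067929 -85.45385523   2.87940715] 8.3833 [-4.05303161  9.02076165 10.34974668] 0.5782178911588142
[269.97585071 248.99615807] [ 525.27905415 -162.68912248   28.        ]
```

Request:
{"op": "drive_tool", "data": {"increments": [[[0, 0, 0], [0, 0, 0]], [[0, 0, 0], [0, 0, 0]], [[0, 0, 0], [0, 0, 0]], [[0, 0, 0], [0, 0, 0]], [[0, 0, 0], [0, 0, 0]], [[0, -0.1, 0], [0, 0, 0]], [[0, -0.3, 0], [0, 0, 0]], [[0, -0.5, 0], [0, 0, 0]]], "hand": 1}}

```text
time_s: 9.35
ee_pos: [534.7, -88.9, 28.9]
tool_rot: [-1.141, 1.313, -1.311]
force: [0.4, -0.1, 1.1]
grip_width: 1.001
```

Request:
{"op": "drive_tool", "data": {"increments": [[[0, -0.8, 0], [0, 0, 0]], [[0, -0.9, 0], [0, 0, 0]], [[0, -0.9, 0], [0, 0, 0]], [[0, -0.9, 0], [0, 0, 0]], [[0, -0.9, 0], [0, 0, 0]], [[0, -0.9, 0], [0, 0, 0]], [[0, -0.9, 0], [0, 0, 0]], [[0, 0, 0], [0, 0, 0]]]}}

```text
time_s: 10.02
ee_pos: [538.8, -89.8, 221.0]
tool_rot: [-1.132, 1.305, -1.316]
force: [0.5, -1.9, -0.2]
grip_width: 1.0
```

```bash
python3 - <<'E'
from h import *
o,p,r=pose();print(p,o['time_s'],o['joint_positions'].round(2))
plan([516,296.7,225],down(np.radians(-.8)),16)
E
python3 dot.py
```

```text
[538.78220113 -89.76411687 220.97893855] 10.0167 [-0.23  0.38  0.39  1.85 -0.18  0.93  0.11]
rows 16 shift [-0.799 -0.009 -0.113] turn [-0.006 -0.076 -0.   ]
[538.78220113 -89.76411687 220.97893855] 10.0167 [ 0.50490855 -1.86615409 -0.24713649] 1.0000870559073176
[269.95816422 249.02684983] [ 525.18547893 -162.77867172   28.        ]
```

Request:
{"op": "drive_tool", "data": {"increments": [[[-0.8, -0.01, -0.113], [0, -0.076, 0]], [[-0.8, -0.01, -0.113], [0, -0.076, 0]], [[-0.8, -0.01, -0.113], [0, -0.076, 0]], [[-0.8, -0.01, -0.113], [0, -0.076, 0]], [[-0.8, -0.01, -0.113], [0, -0.076, 0]], [[-0.8, -0.01, -0.113], [0, -0.076, 0]], [[-0.8, -0.01, -0.113], [0, -0.076, 0]], [[-0.8, -0.01, -0.113], [0, -0.076, 0]]]}}

```text
time_s: 10.98
ee_pos: [529.5, 105.9, 216.5]
tool_rot: [-1.174, 1.266, -1.265]
force: [0.1, -1.0, 0.7]
grip_width: 0.996
```

Request:
{"op": "drive_tool", "data": {"increments": [[[-0.8, -0.01, -0.113], [0, -0.076, 0]], [[-0.8, -0.01, -0.113], [0, -0.076, 0]], [[-0.8, -0.01, -0.113], [0, -0.076, 0]], [[-0.8, -0.01, -0.113], [0, -0.076, 0]], [[-0.8, -0.01, -0.113], [0, -0.076, 0]], [[-0.8, -0.01, -0.113], [0, -0.076, 0]], [[-0.8, -0.01, -0.113], [0, -0.076, 0]], [[-0.8, -0.01, -0.113], [0, -0.076, 0]]]}}

```text
time_s: 11.65
ee_pos: [511.7, 298.7, 218.7]
tool_rot: [-1.206, 1.219, -1.218]
force: [0.6, 0.1, -0.6]
grip_width: 1.003
```

Request:
{"op": "drive_tool", "data": {"increments": [[[0, 0, 0], [0, 0, 0]], [[0, 0, 0], [0, 0, 0]], [[0, 0, 0], [0, 0, 0]], [[0, 0, 0], [0, 0, 0]], [[0, 0, 0], [0, 0, 0]], [[0, 0, 0], [0, 0, 0]], [[0, 0, 0], [0, 0, 0]], [[0, 0, 0], [0, 0, 0]]]}}

```text
time_s: 12.32
ee_pos: [512.6, 297.6, 220.0]
tool_rot: [-1.203, 1.219, -1.219]
force: [0.2, 0.5, 0.2]
grip_width: 1.0
```

```bash
python3 - <<'E'
from m import *
o,p,r=pose();print(p,r.as_matrix().round(3),o['time_s'])
plan([516,296.7,127],down(np.radians(-.8)),8)
d=cap('top')
print(proj(d,[[526,-162,28],[514,-162,28]]))
w=d['image'].astype(float)[195:225,300:335];w=w[...,2]-w[...,1];print(w.max(),np.unravel_index(w.argmax(),w.shape))
p=blob(d,lambda h:wood(h)|(h[...,2]<45),(260,180,345,230))
r=cv2.minAreaRect(blob(d,black,(275,185,310,230)).astype(np.float32));print(r,onz(d,[r[0]],50))
cv2.imwrite('pics/8.png',cv2.resize(d['image'][170:250,250:350],None,fx=7,fy=7,interpolation=cv2.INTER_CUBIC))
E
```

```text
[512.56767426 297.6096768  219.96453854] [[-0.013  0.     1.   ]
 [-1.     0.    -0.013]
 [-0.    -1.     0.   ]] 12.3167
rows 8 shift [0.004 0.387 0.014] turn [-0.     0.001 -0.   ]
[[315.49059334 212.82972055]
 [315.5981234  216.88828092]]
42.0 (np.int64(17), np.int64(14))
((280.5, 208.5), (17.0, 11.0), 90.0) [[539.48286988 -57.2625913   50.        ]]
```

View pics/8.png

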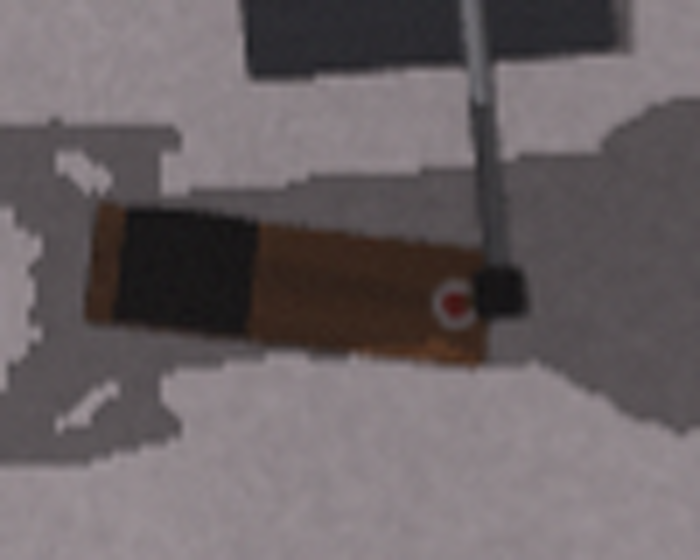

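The top view shows the dot at about (314.7,212.7) px, which agrees with the needle position to about 1.5 mm. The hump is at about (276,208). Next I grasp the gauge.

Request:
{"op": "drive_tool", "data": {"increments": [[[0.004, 0.387, 0.014], [0, 0, 0]], [[0.004, 0.387, 0.014], [0, 0, 0]], [[0.004, 0.387, 0.014], [0, 0, 0]], [[0.004, 0.387, 0.014], [0, 0, 0]], [[0.004, 0.387, 0.014], [0, 0, 0]], [[0.004, 0.387, 0.014], [0, 0, 0]], [[0.004, 0.387, 0.014], [0, 0, 0]], [[0.004, 0.387, 0.014], [0, 0, 0]]]}}

```text
time_s: 13.03
ee_pos: [515.8, 296.9, 125.7]
tool_rot: [-1.204, 1.218, -1.219]
force: [-0.3, 0.2, -0.7]
grip_width: 1.0
```

Request:
{"op": "drive_tool", "data": {"increments": [[[0, 0, 0], [0, 0, 0]], [[0, 0, 0], [0, 0, 0]], [[0, 0, 0], [0, 0, 0]], [[0, 0, 0], [0, 0, 0]], [[0, 0, 0], [0, 0, 0]], [[0, 0, 0], [0, 0, 0]], [[0, 0, 0], [0, 0, 0]], [[0, 0, 0], [0, 0, 0]]], "hand": 0, "newtons": 100}}

```text
time_s: 13.7
ee_pos: [516.2, 297.3, 127.7]
tool_rot: [-1.202, 1.218, -1.218]
force: [-1.0, -0.1, 4.7]
grip_width: 0.13
```

```bash
python3 - <<'E'
from h import *
o,p,r=pose();print(p,r.as_matrix().round(3),o['time_s'],o['force'],o['grip_width'],o['joint_positions'].round(2))
E
```

```text
[516.181278   297.31488653 127.74990596] [[-0.012  0.001  1.   ]
 [-1.     0.001 -0.012]
 [-0.001 -1.     0.001]] 13.7 [-0.98202645 -0.10001798  4.7149943 ] 0.1295412446190099 [-0.76  0.58  0.22  1.78 -0.17  0.8  -0.47]
```

Request:
{"op": "drive_tool", "data": {"increments": [[[0, -0.3, 0], [0, 0, 0]], [[0, -0.6, 0], [0, 0, 0]], [[0, -0.8, 0], [0, 0, 0]], [[0, -0.8, 0], [0, 0, 0]], [[0, -0.8, 0], [0, 0, 0]], [[0, -0.8, 0], [0, 0, 0]], [[0, -0.8, 0], [0, 0, 0]], [[0, -0.5, 0], [0, 0, 0]]]}}

```text
time_s: 14.37
ee_pos: [516.2, 297.0, 291.7]
tool_rot: [-1.201, 1.218, -1.219]
force: [0.6, -0.2, -2.4]
grip_width: 0.126
```

```bash
python3 - <<'E'
from h import *
o,p,r=pose();print(p,o['force'],o['grip_width'])
plan([450,50,380],down(np.radians(-100)),24)
E
```

```text
[516.22002941 296.95766161 291.71808617] [ 0.57846487 -0.206861   -2.43713539] 0.12631305790163738
rows 24 shift [ 0.337 -0.123  0.222] turn [-0.     0.689 -0.001]
```

Request:
{"op": "drive_tool", "data": {"increments": [[[0.337, -0.123, 0.222], [0, 0.69, 0]], [[0.337, -0.123, 0.222], [0, 0.69, 0]], [[0.337, -0.123, 0.222], [0, 0.69, 0]], [[0.337, -0.123, 0.222], [0, 0.69, 0]], [[0.337, -0.123, 0.222], [0, 0.69, 0]], [[0.337, -0.123, 0.222], [0, 0.69, 0]], [[0.337, -0.123, 0.222], [0, 0.69, 0]], [[0.337, -0.123, 0.222], [0, 0.69, 0]]]}}

```text
time_s: 15.03
ee_pos: [545.2, 205.3, 318.6]
tool_rot: [-0.868, 1.632, -1.632]
force: [0.3, -0.3, -3.9]
grip_width: 0.123
```

Request:
{"op": "drive_tool", "data": {"increments": [[[0.337, -0.123, 0.222], [0, 0.69, 0]], [[0.337, -0.123, 0.222], [0, 0.69, 0]], [[0.337, -0.123, 0.222], [0, 0.69, 0]], [[0.337, -0.123, 0.222], [0, 0.69, 0]], [[0.337, -0.123, 0.222], [0, 0.69, 0]], [[0.337, -0.123, 0.222], [0, 0.69, 0]], [[0.337, -0.123, 0.222], [0, 0.69, 0]], [[0.337, -0.123, 0.222], [0, 0.69, 0]]]}}

```text
time_s: 15.7
ee_pos: [520.2, 113.0, 348.1]
tool_rot: [-0.405, 2.003, -2.003]
force: [0.9, -0.6, -2.4]
grip_width: 0.126
```

Request:
{"op": "drive_tool", "data": {"increments": [[[0.337, -0.123, 0.222], [0, 0.69, 0]], [[0.337, -0.123, 0.222], [0, 0.69, 0]], [[0.337, -0.123, 0.222], [0, 0.69, 0]], [[0.337, -0.123, 0.222], [0, 0.69, 0]], [[0.337, -0.123, 0.222], [0, 0.69, 0]], [[0.337, -0.123, 0.222], [0, 0.69, 0]], [[0.337, -0.123, 0.222], [0, 0.69, 0]], [[0.337, -0.123, 0.222], [0, 0.69, 0]]]}}

```text
time_s: 16.37
ee_pos: [448.8, 49.2, 377.6]
tool_rot: [-0.191, -2.126, 2.127]
force: [-0.3, -0.8, -3.0]
grip_width: 0.127
```

Request:
{"op": "drive_tool", "data": {"increments": [[[0, 0, 0], [0, 0, 0]], [[0, 0, 0], [0, 0, 0]], [[0, 0, 0], [0, 0, 0]], [[0, 0, 0], [0, 0, 0]], [[0, 0, 0], [0, 0, 0]], [[0, 0, 0], [0, 0, 0]], [[0, 0, 0], [0, 0, 0]], [[0, 0, 0], [0, 0, 0]]]}}

```text
time_s: 17.03
ee_pos: [450.0, 50.1, 377.5]
tool_rot: [-0.187, -2.129, 2.13]
force: [-0.4, -0.3, -2.0]
grip_width: 0.128
```

```bash
python3 - <<'E'
from h import *
o,p,r=pose();print(p,r.as_matrix().round(3),o['joint_positions'].round(2),o['time_s'])
L=[cap('side') for _ in range(6)];d=L[0];d['image']=np.mean([x['image'].astype(float) for x in L],0).astype(np.uint8)
import pickle;pickle.dump(d,open('dial.pkl','wb'))
c=proj(d,[p-[0,0,70]])[0].astype(int);print(c)
x,y=c;x0,y0=max(x-45,0),max(y-45,0);print(x0,y0)
cv2.imwrite('pics/9.png',cv2.resize(d['image'][y0:y0+90,x0:x0+100],None,fx=6.5,fy=6.5,interpolation=cv2.INTER_CUBIC))
E
```

```text
[449.97481027  50.10167735 377.48267239] [[-0.985 -0.    -0.175]
 [ 0.175 -0.    -0.985]
 [ 0.    -1.     0.   ]] [-0.84  0.03  0.65  1.86 -0.02  1.25 -1.92] 17.0333
[211 126]
166 81
```

View pics/9.png

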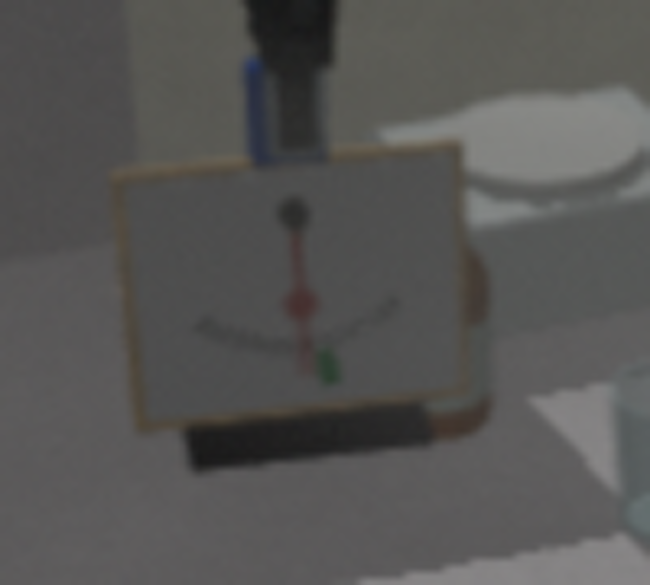

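Dial view: pivot at crop (293,213), red pointer hanging to (306,372), green mark at (328,367), so the mark is on the gauge's +y side.

```bash
cat > dial.py <<'E'
from h import *
import pickle
d=pickle.load(open('dial.pkl','rb'));o,p,r=pose();M=r.as_matrix()
im=d['image'].astype(float)[81:171,166:266];b,g,rr=im[...,0],im[...,1],im[...,2]
ys,xs=np.mgrid[81:171,166:266]
sub=lambda x0,y0,x1,y1:(xs>166+x0/6.5)&(xs<166+x1/6.5)&(ys>81+y0/6.5)&(ys<81+y1/6.5)
def cen(w,t):
    w=np.where(w>t,w,0);return np.array([(w*xs).sum(),(w*ys).sum()])/w.sum()
G=cen(np.where(sub(300,330,360,400),g-np.maximum(rr,b),0),6)
P=cen(np.where(sub(275,195,312,232),75-im.mean(2),0),5)
W=np.where(sub(270,235,330,385)&~sub(280,280,320,325),rr-np.maximum(g,b),0)
W[W<8]=0
n=M[:,2];o0=np.array(d['origin']);pl=p+3.5*n
def onp(px):
    v=rays(d,px);return o0+v*((pl-o0)@n/(v@n))[:,None]
uv=lambda px:(lambda q:np.c_[q@-M[:,0],q[:,2]])(onp(px)-p)
a,c=uv([P])[0],uv([G])[0]
print('pivot',P,a,'band',G,c,'rad',np.hypot(*(c-a)),'ang(pivot px)',np.arctan2(c[0]-a[0],a[1]-c[1]))
# nominal pivot 102 above foot, TCP 127.7 above foot
for piv in(np.array([0,-25.7]),np.array([0.,a[1]])):print('nominal',np.arctan2(c[0]-piv[0],piv[1]-c[1]),np.hypot(*(c-piv)))
k=W>0;q=uv(np.c_[xs[k],ys[k]]);f=np.polyfit(q[:,1],q[:,0],1,w=np.sqrt(W[k]));print('pointer slope ang',np.arctan(-f[0]),'at pivot u',np.polyval(f,a[1]),k.sum())
E
python3 dial.py
```

```text
pivot [210.80871492 113.78508124] [ -1.3743301  -30.04853632] band [216.         137.05555556] [  8.7030961  -99.45025808] rad 70.12954799312 ang(pivot px) 0.14419647749449216
nominal 0.11746441751904042 74.2619986837315
nominal 0.12475052623309318 69.9452847916414
pointer slope ang 0.022015198211793777 at pivot u -1.4469879924742899 25
```

Request:
{"op": "drive_tool", "data": {"increments": [[[0, 0, 0], [0, 0, -0.3]], [[0, 0, 0], [0, 0, -0.3]], [[0, 0, 0], [0, 0, -0.3]], [[0, 0, 0], [0, 0, -0.3]], [[0, 0, 0], [0, 0, 0]], [[0, 0, 0], [0, 0, 0]], [[0, 0, 0], [0, 0, 0]], [[0, 0, 0], [0, 0, 0]]]}}

```text
time_s: 18.0
ee_pos: [449.7, 50.1, 377.7]
tool_rot: [-0.053, -2.083, 2.059]
force: [-0.3, 0.5, -2.9]
grip_width: 0.128
```

Request:
{"op": "drive_tool", "data": {"increments": [[[0, 0, 0], [0, 0, 0]], [[0, 0, 0], [0, 0, 0]], [[0, 0, 0], [0, 0, 0]], [[0, 0, 0], [0, 0, 0]], [[0, 0, 0], [0, 0, 0]], [[0, 0, 0], [0, 0, 0]], [[0, 0, 0], [0, 0, 0]], [[0, 0, 0], [0, 0, 0]]]}}

```text
time_s: 18.67
ee_pos: [449.9, 50.1, 377.6]
tool_rot: [-0.052, -2.082, 2.059]
force: [0.2, 0.5, -2.5]
grip_width: 0.128
```

```bash
python3 - <<'E'
from h import *
o,p,r=pose();print(p,r.as_matrix().round(3),o['time_s'])
L=[cap('side') for _ in range(8)];d=L[0];d['image']=np.mean([x['image'].astype(float) for x in L],0).astype(np.uint8)
import pickle;pickle.dump(d,open('dial2.pkl','wb'))
im=d['image'][90:150,180:245]
cv2.imwrite('pics/10.png',cv2.resize(np.clip(im*1.6,0,255).astype(np.uint8),None,fx=10,fy=10,interpolation=cv2.INTER_CUBIC))
E
```

```text
[449.88133182  50.07303086 377.55685113] [[-0.977 -0.123 -0.175]
 [ 0.174  0.022 -0.985]
 [ 0.125 -0.992  0.   ]] 18.6667
```

View pics/10.png

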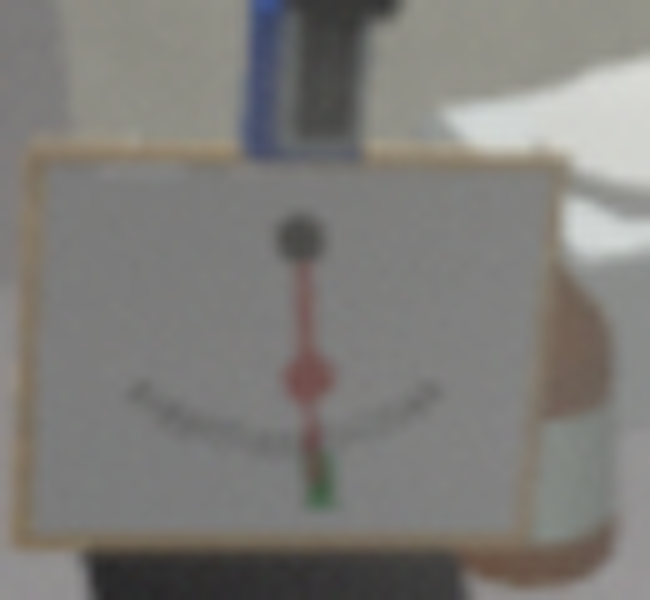

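The pointer now sits at about (316,480) crop px, with the green centre at about (321,485). That needs a little more lean, so I'm aiming for about 0.14 rad at the tool.

```bash
python3 - <<'E'
from h import *
plan([540.3,-47,330],down(np.radians(-7.3)),24)
E
```

```text
rows 24 shift [-0.035  0.06   0.206] turn [ 0.04  -0.643  0.039]
```

Request:
{"op": "drive_tool", "data": {"increments": [[[-0.035, 0.06, 0.206], [0.04, -0.643, 0.039]], [[-0.035, 0.06, 0.206], [0.04, -0.643, 0.039]], [[-0.035, 0.06, 0.206], [0.04, -0.643, 0.039]], [[-0.035, 0.06, 0.206], [0.04, -0.643, 0.039]], [[-0.035, 0.06, 0.206], [0.04, -0.643, 0.039]], [[-0.035, 0.06, 0.206], [0.04, -0.643, 0.039]], [[-0.035, 0.06, 0.206], [0.04, -0.643, 0.039]], [[-0.035, 0.06, 0.206], [0.04, -0.643, 0.039]]], "newtons": 120}}

```text
time_s: 19.73
ee_pos: [459.5, 1.7, 361.7]
tool_rot: [-0.475, 2.064, -2.047]
force: [-0.6, -0.0, -3.3]
grip_width: 0.125
```

Request:
{"op": "drive_tool", "data": {"increments": [[[-0.035, 0.06, 0.206], [0.04, -0.643, 0.039]], [[-0.035, 0.06, 0.206], [0.04, -0.643, 0.039]], [[-0.035, 0.06, 0.206], [0.04, -0.643, 0.039]], [[-0.035, 0.06, 0.206], [0.04, -0.643, 0.039]], [[-0.035, 0.06, 0.206], [0.04, -0.643, 0.039]], [[-0.035, 0.06, 0.206], [0.04, -0.643, 0.039]], [[-0.035, 0.06, 0.206], [0.04, -0.643, 0.039]], [[-0.035, 0.06, 0.206], [0.04, -0.643, 0.039]]]}}

```text
time_s: 20.4
ee_pos: [493.0, -34.1, 345.4]
tool_rot: [-0.867, 1.697, -1.688]
force: [0.4, 0.6, -2.7]
grip_width: 0.127
```

Request:
{"op": "drive_tool", "data": {"increments": [[[-0.035, 0.06, 0.206], [0.04, -0.643, 0.039]], [[-0.035, 0.06, 0.206], [0.04, -0.643, 0.039]], [[-0.035, 0.06, 0.206], [0.04, -0.643, 0.039]], [[-0.035, 0.06, 0.206], [0.04, -0.643, 0.039]], [[-0.035, 0.06, 0.206], [0.04, -0.643, 0.039]], [[-0.035, 0.06, 0.206], [0.04, -0.643, 0.039]], [[-0.035, 0.06, 0.206], [0.04, -0.643, 0.039]], [[-0.035, 0.06, 0.206], [0.04, -0.643, 0.039]]]}}

```text
time_s: 21.07
ee_pos: [540.5, -47.0, 330.0]
tool_rot: [-1.146, 1.302, -1.299]
force: [-0.0, -0.8, -3.1]
grip_width: 0.124
```

Request:
{"op": "drive_tool", "data": {"increments": [[[0, 0.6, 0], [0, 0, 0]], [[0, 0.6, 0], [0, 0, 0]], [[0, 0.6, 0], [0, 0, 0]], [[0, 0.6, 0], [0, 0, 0]], [[0, 0.6, 0], [0, 0, 0]], [[0, 0, 0], [0, 0, 0]], [[0, 0, 0], [0, 0, 0]], [[0, 0, 0], [0, 0, 0]]]}}

```text
time_s: 21.73
ee_pos: [541.0, -46.9, 241.2]
tool_rot: [-1.144, 1.303, -1.303]
force: [-0.3, 0.2, -3.2]
grip_width: 0.126
```

```bash
python3 - <<'E'
from m import *
o,p,r=pose();print(p,r.as_matrix().round(4),o['time_s'],o['force'],o['grip_width'],o['joint_positions'].round(2))
plan([540.3,-47,190],down(np.radians(-7.3)),8)
d=cap('side');t=cap('top')
# plate & hump in depth: block edges for yaw
u=np.hstack([d['image'][150:260,190:310],t['image'][160:270,240:360]])
cv2.imwrite('pics/11.png',cv2.resize(np.clip(u*1.4,0,255).astype(np.uint8),None,fx=3.3,fy=3.3,interpolation=cv2.INTER_CUBIC))
E
```

```text
[541.04945114 -46.93870804 241.22635894] [[-0.1281  0.0015  0.9918]
 [-0.9918  0.0013 -0.1281]
 [-0.0015 -1.      0.0013]] 21.7333 [-0.31708797  0.22046225 -3.15029541] 0.12585031406163616 [-0.4   0.37  0.52  1.84 -0.22  0.99  0.08]
rows 8 shift [ 0.001  0.213 -0.003] turn [-0.002 -0.001 -0.002]
```

View pics/11.png

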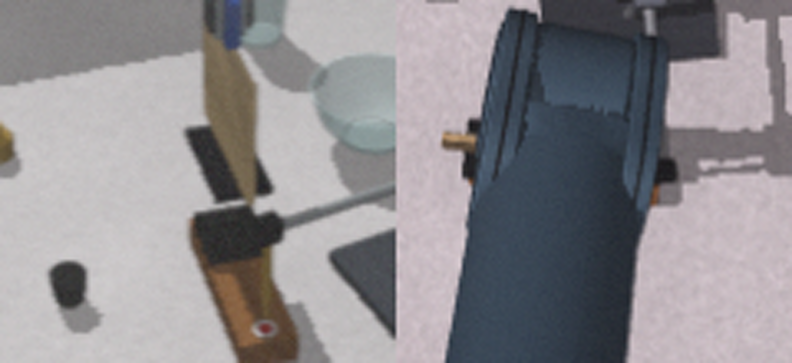

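The side crop shows the gauge upright above the hump with its foot parallel to the block. The dot is at the needle tip. Descending now.

Request:
{"op": "drive_tool", "data": {"increments": [[[0, 0.213, -0.003], [0, 0, 0]], [[0, 0.213, -0.003], [0, 0, 0]], [[0, 0.213, -0.003], [0, 0, 0]], [[0, 0.213, -0.003], [0, 0, 0]], [[0, 0.213, -0.003], [0, 0, 0]], [[0, 0.213, -0.003], [0, 0, 0]], [[0, 0.213, -0.003], [0, 0, 0]], [[0, 0.213, -0.003], [0, 0, 0]]]}}

```text
time_s: 22.5
ee_pos: [539.6, -46.7, 188.4]
tool_rot: [-1.145, 1.304, -1.302]
force: [0.3, 0.5, -2.5]
grip_width: 0.123
```

Request:
{"op": "drive_tool", "data": {"increments": [[[0, 0.02, 0], [0, 0, 0]], [[0, 0.02, 0], [0, 0, 0]], [[0, 0.02, 0], [0, 0, 0]], [[0, 0.02, 0], [0, 0, 0]], [[0, 0, 0], [0, 0, 0]], [[0, 0, 0], [0, 0, 0]], [[0, 0, 0], [0, 0, 0]], [[0, 0, 0], [0, 0, 0]]]}}

```text
time_s: 23.17
ee_pos: [539.8, -46.6, 186.9]
tool_rot: [-1.144, 1.304, -1.302]
force: [0.3, 0.0, -2.5]
grip_width: 0.121
```

Request:
{"op": "drive_tool", "data": {"increments": [[[0, 0.02, 0], [0, 0, 0]], [[0, 0.02, 0], [0, 0, 0]], [[0, 0, 0], [0, 0, 0]], [[0, 0, 0], [0, 0, 0]], [[0, 0, 0], [0, 0, 0]], [[0, 0, 0], [0, 0, 0]], [[0, 0, 0], [0, 0, 0]], [[0, 0, 0], [0, 0, 0]]]}}

```text
time_s: 23.83
ee_pos: [539.9, -46.7, 185.7]
tool_rot: [-1.144, 1.303, -1.302]
force: [-0.2, 0.2, 3.1]
grip_width: 0.126
```

Request:
{"op": "drive_tool", "data": {"increments": [[[0, 0.02, 0], [0, 0, 0]], [[0, 0.02, 0], [0, 0, 0]], [[0, 0, 0], [0, 0, 0]], [[0, 0, 0], [0, 0, 0]], [[0, 0, 0], [0, 0, 0]], [[0, 0, 0], [0, 0, 0]], [[0, 0, 0], [0, 0, 0]], [[0, 0, 0], [0, 0, 0]]]}}

```text
time_s: 24.5
ee_pos: [540.2, -46.8, 185.7]
tool_rot: [-1.143, 1.303, -1.302]
force: [-4.1, 0.8, 13.5]
grip_width: 0.122
```

Request:
{"op": "drive_tool", "data": {"increments": [[[-0.0745, 0, 0], [0, 0, -0.167]], [[-0.0745, 0, 0], [0, 0, -0.167]], [[-0.0745, 0, 0], [0, 0, -0.167]], [[-0.0745, 0, 0], [0, 0, -0.167]], [[0, 0, 0], [0, 0, 0]], [[0, 0, 0], [0, 0, 0]], [[0, 0, 0], [0, 0, 0]], [[0, 0, 0], [0, 0, 0]]]}}

```text
time_s: 25.17
ee_pos: [541.4, -37.8, 185.4]
tool_rot: [-1.198, 1.273, -1.353]
force: [-2.7, 0.7, 13.2]
grip_width: 0.119
```

```bash
cat > st.py <<'E'
from h import *
o,p,r=pose();M=r.as_matrix()
print(p,'lean',np.arctan2(M[2,0],-M[2,1]),'pitch',M[2,2],'head',np.degrees(np.arctan2(M[1,2],M[0,2])),o['time_s'],o['force'],o['wrist_torque'],o['grip_width'])
E
python3 st.py; python3 dot.py
```

```text
[541.37771484 -37.81765972 185.36805018] lean 0.06801644588366937 pitch 0.0010142697721328142 head -7.354636614383682 25.1667 [-2.71126706  0.7125117  13.15302072] [-0.02939785  1.0345203  -0.05263605] 0.11887661918747668
[541.37771484 -37.81765972 185.36805018] 25.1667 [-2.71126706  0.7125117  13.15302072] 0.11887661918747668
[269.97483323 249.01879927] [ 525.23966169 -162.76793204   28.        ]
```

Request:
{"op": "drive_tool", "data": {"increments": [[[-0.077, 0, 0], [0, 0, -0.172]], [[-0.077, 0, 0], [0, 0, -0.172]], [[-0.077, 0, 0], [0, 0, -0.172]], [[-0.077, 0, 0], [0, 0, -0.172]], [[0, 0, 0], [0, 0, 0]], [[0, 0, 0], [0, 0, 0]], [[0, 0, 0], [0, 0, 0]], [[0, 0, 0], [0, 0, 0]]]}}

```text
time_s: 26.13
ee_pos: [542.6, -28.7, 184.5]
tool_rot: [-1.255, 1.24, -1.405]
force: [-3.0, 1.2, 14.2]
grip_width: 0.126
```

Request:
{"op": "drive_tool", "data": {"increments": [[[0, 0, 0], [0, 0, 0]], [[0, 0, 0], [0, 0, 0]], [[0, 0, 0], [0, 0, 0]], [[0, 0, 0], [0, 0, 0]], [[0, 0, 0], [0, 0, 0]], [[0, 0, 0], [0, 0, 0]], [[0, 0, 0], [0, 0, 0]], [[0, 0, 0], [0, 0, 0]]]}}

```text
time_s: 26.8
ee_pos: [542.6, -28.7, 184.6]
tool_rot: [-1.255, 1.24, -1.405]
force: [-2.8, 0.8, 14.6]
grip_width: 0.123
```

```bash
python3 st.py; python3 dot.py; python3 - <<'E'
from h import *
L=[cap('side') for _ in range(6)];d=L[0];im=np.mean([x['image'].astype(float) for x in L],0)
c=im[145:265,225:300]
cv2.imwrite('pics/12.png',cv2.resize(np.clip(c*1.5,0,255).astype(np.uint8),None,fx=5,fy=5,interpolation=cv2.INTER_CUBIC))
# predicted back-face corners for lean 0.14 and 0.0..., pixel
o,p,r=pose();M=r.as_matrix()
for dl in(-.03,0,.03):
    Q=r*R.from_rotvec([0,0,-dl]);f=p+r.apply([0,127.7,0])
    X=[f+Q.apply(v) for v in([-70,-124,-3],[70,-124,-3],[70,-20,-3],[-50,0,-25],[50,0,-25],[50,0,25])]
    print(dl,((proj(d,X)-[225,145]+.5)*5).round(0).tolist())
E
```

```text
[542.60131211 -28.68596487 184.56633217] lean 0.14005348690409058 pitch 0.0010254381001982837 head -7.355934862588553 26.8 [-2.75189824  0.75703353 14.56597741] [-0.08734326  1.08587799 -0.13019688] 0.12314101993223472
[542.60131211 -28.68596487 184.56633217] 26.8 [-2.75189824  0.75703353 14.56597741] 0.12314101993223472
[269.97174111 249.01215436] [ 525.24286813 -162.74121012   28.        ]
-0.03 [[122.0, 101.0], [192.0, 215.0], [197.0, 383.0], [102.0, 310.0], [148.0, 402.0], [235.0, 385.0]]
0 [[120.0, 101.0], [190.0, 208.0], [196.0, 379.0], [102.0, 312.0], [148.0, 399.0], [235.0, 383.0]]
0.03 [[119.0, 102.0], [188.0, 201.0], [196.0, 376.0], [102.0, 315.0], [148.0, 397.0], [235.0, 381.0]]
```

View pics/12.png

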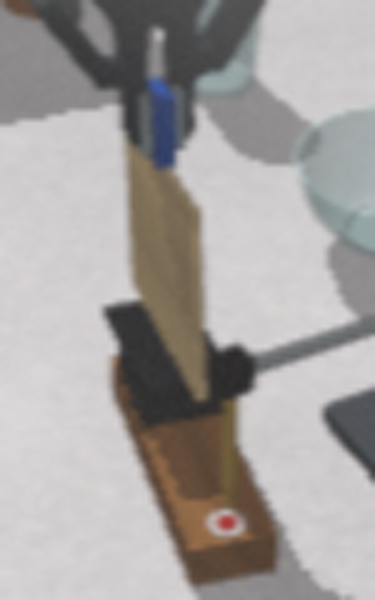

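```bash
python3 - <<'E'
import pickle
from h import *
def run(f,p,lean,org,s,gb,pb,wb,hub):
    d=pickle.load(open(f,'rb'));im=d['image'].astype(float);b,g,r=im[...,0],im[...,1],im[...,2]
    ys,xs=np.mgrid[0:384,0:512]
    bx=lambda q:(xs>org[0]+q[0]/s)&(xs<org[0]+q[2]/s)&(ys>org[1]+q[1]/s)&(ys<org[1]+q[3]/s)
    n=np.array([-.175,-.985,0]);n/=np.linalg.norm(n);u=np.array([n[1]*-1,n[0],0]);pl=p+3.5*n;o0=np.array(d['origin'])
    def uv(px):
        v=rays(d,px);q=o0+v*((pl-o0)@n/(v@n))[:,None]-p;return np.c_[q@u,q[:,2]]
    def cen(w,t):
        w=np.where(w>t,w,0);return uv([[(w*xs).sum()/w.sum(),(w*ys).sum()/w.sum()]])[0]
    for t in(2,5,8):
        G=cen(np.where(bx(gb),g-np.maximum(r,b),0),t)
        P=cen(np.where(bx(pb),75-im.mean(2),0),5)
        H=cen(np.where(bx(hub),r-np.maximum(g,b),0),t)
        W=np.where(bx(wb),r-np.maximum(g,b),0)
        k=W>t;q=uv(np.c_[xs[k],ys[k]]);c=np.polyfit(q[:,1],q[:,0],1,w=np.sqrt(W[k]))
        A=lambda X:np.arctan2(X[0]-P[0],P[1]-X[1])
        print(f,t,'band',A(G).round(4),'hub',A(H).round(4),'line',np.arctan(-c[0]).round(4),'P',P.round(1),'lineu',np.polyval(c,P[1]).round(2))
run('dial.pkl',np.array([449.97,50.1,377.5]),0,(166,81),6.5,(300,330,360,400),(275,195,312,232),(270,235,330,345),(270,275,330,330))
run('dial2.pkl',np.array([449.88,50.07,377.56]),.125,(180,90),10,(290,440,350,520),(270,205,330,270),(270,265,350,450),(270,345,345,415))
E
```

```text
dial.pkl 2 band 0.1501 hub 0.015 line 0.0227 P [ -1.4 -30. ] lineu -1.81
dial.pkl 5 band 0.1432 hub 0.0142 line 0.0185 P [ -1.4 -30. ] lineu -1.55
dial.pkl 8 band 0.1416 hub 0.0172 line 0.0287 P [ -1.4 -30. ] lineu -1.92
dial2.pkl 2 band 0.0251 hub -0.0098 line -0.0092 P [ -4.3 -29.2] lineu -4.3
dial2.pkl 5 band 0.0242 hub -0.0119 line -0.0139 P [ -4.3 -29.2] lineu -4.23
dial2.pkl 8 band 0.0115 hub -0.0198 line -0.0216 P [ -4.3 -29.2] lineu -4.11
```

```bash
python3 st.py; python3 -c "
from workcell import robot
print(robot.sign_off())"
```

```text
[542.56114693 -28.65774139 184.53739463] lean 0.1400481069755785 pitch 0.0009479200981040437 head -7.352980819473809 27.4 [-3.9612308   1.73026678 14.25510688] [-0.10612053  1.11043424 -0.1147321 ] 0.12303685286402351
the job is handed in; nothing more can be done
None
```

I did the job in the order asked and handed it in at 27.4 s. I couldn't see the pointer on the green mark in the final pose, because the dial faces away from both cameras there.

**What I did:**
- I slid the block along the bench until the dot was under the needle, then let go.
- I picked up the gauge by its tab and held it facing the side camera to read the dial. The green mark is at about 0.142 rad.
- I stood the foot on the hump and rolled the gauge to a lean of 0.140 rad, still gripped.

**Last checks:**
- **Dot:** it is within about 1 to 2 mm of the needle tip. The two cameras disagree by that much, with opposite signs in x. The dot did not move while I rocked the gauge.
- **Lean:** the 0.140 rad comes from the tool's orientation. The side image showed no obvious tilt of the gauge in the grip, but that is a weak check at such a shallow angle.
- **Green mark:** the two dial readings gave 0.126 and 0.159 rad relative to the pointer. The second is biased high because the pointer partly covered the mark. I aimed for their mean, and the mark itself is about ±0.055 rad wide.
- **Press:** the foot presses on the hump with about 17 N.
- **Bystanders:** nothing else on the bench was touched, as far as I could see.

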